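# Sweep heat sinks into the catch bay and latch its gate

### The job

Use the held bench sweep, not the gripper itself, to push the three loose heat-sink blocks through the mouth of the catch bay, then stand the sweep back on the bench. Pull up the gate's spring lock plunger, slide the gate section along its tube to the next hole so that the bar closes the mouth, and let the pin go fully down into that hole. Finish while still gripping the plunger knob with the pin engaged; leave the other things on the bench alone.

Things in the scene. Friction and masses are not known exactly. Their poses are not given: they have to be found in the camera images.
- bay: fixed catch bay of bare aluminium with a guide tube beside it. Origin on the bench at the centre of its floor area; x points from the open mouth inward, y across the mouth, z up. Walls 34 mm high, 6 mm thick, no floor plate: inner faces at y = -50, y = +50 and x = +45 mm; mouth at x = -45 mm. Steel tube 24 x 24 mm along y at x = -30 mm, from y = -240 to -60 mm, top 40 mm high
- shut_hole (a point): centre of the shut hole in the tube's top face (40 mm above the bench), nearer the bay. The tube has two square pin holes 12 mm wide: the open hole, 105 mm farther along the bay's -y, where the pin sits at the start, and this one, the next
- gate (a joint): slide of the gate section, m along the bay's +y: 0 in the open hole, 0.105 in the shut hole; play 2 mm each way in a hole. It moves only while the plunger is pulled and can be dragged along by the knob; friction about 2 N
- gate_bar_tip (a point): free end of the gate's steel bar, 14 mm thick, 4 to 20 mm above the bench. The bar sits on the dark sleeve (42 x 40 mm, 50 mm high) that rides on the tube; it reaches 157 mm from the sleeve's centre along the bay's +y, just before the mouth's plane. Gate open: this end is 2 mm clear of the mouth's edge; shut: the bar spans the mouth
- plunger (a joint): travel of the lock plunger on the sleeve, m upward: 0 pin fully down in a hole, 0.010 pin rests on the tube's top face, 0.016 end of travel. A spring pushes it down with about 6 N (8.5 N at the end of travel). Above about 0.010 the gate is free
- plunger_knob (a point): centre of the plunger's upright black cylindrical knob, 28 mm diameter and 30 mm tall (15 mm above and below this point), on the sleeve; with the pin down it is 81 mm above the bench and rises with the plunger. A brass collar of 22 mm diameter ends 4 mm below the knob. Grip from above round the knob
- sweep: loose bench sweep, 0.16 kg, standing on its foot: upright grey blade 80 mm wide (y), 36 mm high, its pushing face at x = 0 looking to its own +x, with cheeks at both ends 4 mm thick (inner faces at y = -36 and +36 mm) reaching 10 mm forward; foot 64 mm wide reaching 50 mm behind; wooden handle. Origin on the underside at the middle of the pushing face, z up
- sweep_handle (a point): grip point on the sweep's handle, 85 mm above its underside, 15 mm behind the pushing face. The handle is 18 mm (sweep x) by 26 mm (sweep y) and ends 106 mm above the underside
- sink_1: one of three alike loose dark finned heat-sink blocks, 18 x 18 x 16 mm high, lying in front of the bay's mouth (75 to 150 mm before the bay's origin and within 20 mm of its centre line). Origin under its centre
- sink_2: one of three alike loose dark finned heat-sink blocks, 18 x 18 x 16 mm high, lying in front of the bay's mouth (75 to 150 mm before the bay's origin and within 20 mm of its centre line). Origin under its centre
- sink_3: one of three alike loose dark finned heat-sink blocks, 18 x 18 x 16 mm high, lying in front of the bay's mouth (75 to 150 mm before the bay's origin and within 20 mm of its centre line). Origin under its centre
- post (a point): fixed steel upright between the two benches, axis here at bench height: 42 mm (x) by 40 mm (y), 1.2 m tall above the bench, a thin dark panel behind it along +x. The arm starts to its left (+y), the work lies to its right: draw the arm in before swinging past. Also fixed: a shelf over both benches, underside 640 mm up, front edge 20 mm farther in x than this point: keep the elbow clear of it
- paste_jar: bystander: round jar 59 mm wide, 47 mm high, behind the guide tube. Origin under its centre
- tape_roll: bystander: small black tape roll 58 mm wide, 19 mm high, behind the guide tube. Origin under its centre
- flux_syringe: bystander: syringe 126 mm long, 17 mm high, lying to the right near the bench edge. Origin under its centre
- cutters: bystander: side cutters 124 x 48 mm, 10 mm high, on the left bench. Origin under its centre

How it is judged:
On the way, in this order (a step that is already met when the one before it is completed fails the run):
1. all three blocks are inside the bay, behind the gate's line (x of sink_1 in the frame of bay between -0.041 and 0.045 m and y of sink_1 in the frame of bay between -0.05 and 0.05 m and height (world z) of each of sink_1, sink_2, sink_3 below 0.02 m and x of sink_2 in the frame of bay between -0.041 and 0.045 m and y of sink_2 in the frame of bay between -0.05 and 0.05 m and x of sink_3 in the frame of bay between -0.041 and 0.045 m and y of sink_3 in the frame of bay between -0.05 and 0.05 m), for 0.2 s.
2. the sweep stands on the bench again and the plunger is pulled clear of the open hole (value of joint plunger above 0.0105 m and value of joint gate below 0.02 m and angle between sweep's own z axis and vertical below 0.1 rad and height (world z) of sweep below 0.006 m), for 0.05 s.
3. the gate is in the shut hole with the pin fully down, knob in the fingers (value of joint gate between 0.101 and 0.109 m and value of joint plunger below 0.002 m and contact force between the fingers and plunger above 3 N), for 0.2 s.
At the end, for the whole second after the job is handed in: All three blocks lie inside the bay, centres 4 mm or more behind the mouth; the gate is within 4 mm of the shut hole, the pin within 2 mm of fully down, the fingers press on the knob with over 3 N; the sweep stands still and upright on the bench (0.1 rad, 6 mm) (all of step 1 and all of step 3 and angle between sweep's own z axis and vertical below 0.1 rad and height (world z) of sweep below 0.006 m and linear speed of sweep below 0.02 m/s); the arm keeps its last pose, push and grip.
It fails at once if the fingers push a block (more than 0.5 N) (contact force between the fingers and sink_1 above 0.5 N or contact force between the fingers and sink_2 above 0.5 N or contact force between the fingers and sink_3 above 0.5 N).
It fails at once if a bystander (jar, tape roll, syringe, cutters) is moved more than 20 mm (distance of any of paste_jar, tape_roll, flux_syringe, cutters from where it was at the start of the episode above 0.02 m).
It also fails if it takes over 51 s, if anything falls off the work surface, if the arm or the gripper's body presses on something with over 40 N, if the wrist force passes 120 N, or if a joint passes its speed limit or range.

### The arm

A 6-joint arm with a two-finger parallel gripper is mounted at the origin on a cart in front of the work surface, level with it; the furniture and walls round the work are solid. World frame = base frame: x ahead of the robot, y to its left, z up, the work surface at z = 0. Lengths are in m, angles in rad, forces in N, time in s.
With the tool pointing down it reaches from about 0.2 to 0.875 m from the base axis. Payload 3.4 kg.
Tool frame: the origin (TCP) lies midway between the tips of the shut fingers; the grasp point (between the pads) lies 19 mm behind it (r.pinch_z is the distance from the TCP to the grasp point, in m); z points along the fingers, y is the line along which they close (so a half turn about z gives the same grasp; the last joint's range is limited). The gripper opens to 94 mm and grips with 3 to 60 N. Pads are 16 mm wide; open, the fingers measure 119 mm over their backs; the gripper's body (75 mm by 177 mm) begins 78 mm behind the grasp point.
Start: joints at [-1.3, 0.276, 1.505, -0, 1.361, -0.121], TCP at [0.22, -0.531, 0.205] pointing down, gripper open.
Joint ranges: [-2.89, 2.89], [-0.75, 2.08], [0.22, 2.7], [-1.18, 4.32], [0.11, 2.71], [-2.7, 2.7]. Speed limits (rad/s): [2.57, 2.57, 3.14, 3.14, 3.14, 3.14].

### API

Orientations are given as a unit quaternion [w, x, y, z].
In Python, from plant import r, snapshot, get_calibration gives the robot as it stands (r), with the cameras as plain functions. Calls block until the motion is done:
- r.move_to(position, orientation): joint-space move of the TCP to a pose.
- r.move_l(position, rot=None, vel=0.15, guard=None): straight line of the TCP; rot=None keeps the orientation; vel is the mean speed in m/s. With guard (N) it stops when the force on the tool has changed by that much, and returns True; else False.
- r.movej(angles): joint-space move.
- r.gripper_to(opening, f_grip=None): finger opening in m; f_grip is the grip in N (None keeps the last); returns when the fingers have stopped.
- r.hold(seconds).
- r.inverse_kinematics(position, orientation): joint angles nearest the present ones, or None.
- snapshot(name): name is "scene" or "top" or "wrist"; returns the picture (400x640x3 uint8, red, green, blue); there is no depth.
- get_calibration(name): a dict with "fx", "fy", "cx", "cy" (pixels), "position" and "orientation" of the camera in the world. Camera axes: x right, y down, z forward; pixel columns grow to the right and rows downward; lengths in m; the calibration is good to about 2 mm. A picture is of the moment at which its call begins: read the wrist's pose just before it. get_calibration takes no time and is no camera call; for the wrist camera it gives the pose at the moment of the call.
A pose or a line that the arm cannot do raises r.PlanningError and nothing moves.
- r.sign_off(): hands the job in; it is judged then, once.
Readings, each from a call of its own:
- r.get_t(): time.
- r.get_joints(): joint angles.
- r.get_dq(): joint speeds.
- r.get_joint_efforts(): joint torques, N m.
- r.get_ee_pos(): TCP position.
- r.get_tool_rot(): TCP orientation.
- r.get_wrist_force(): force on the tool from outside, world axes, zero at the start.
- r.get_torque(): the same for the moment, N m.
- r.get_opening(): finger opening in m.
- r.get_finger_force(): force on a finger pad.
Only numpy, scipy, OpenCV 4.12 (cv2) and the standard library are available. Lean on these libraries where they do the work, as an engineer would, in place of code of your own. Each camera call takes 0.05 s, during which the arm holds its last target. There are 200 camera calls.

## Working session

There is one attempt and no reset: what is moved stays moved. The work goes in short steps, each a Python script; the robot and the scene stay as the last script left them, time stands still between calls to the robot, and variables do not carry over. Pictures are saved under pics/ and viewed, at most 10 in all, crops included, and the job is handed in when it is done.

```bash
ls; mkdir -p pics
python3 - <<'E'
from plant import r, snapshot, get_calibration
import cv2,numpy as np
for n in ("scene","top","wrist"):
    print(n,get_calibration(n))
    cv2.imwrite(f"pics/{n}0.png",snapshot(n)[:,:,::-1])
print(r.get_t(),r.get_tool_rot(),r.pinch_z,r.get_opening())
E
```

```text
pics
plant.py
scene {'fx': 382.7414159301842, 'fy': 382.7414159301842, 'cx': 324.025659724891, 'cy': 195.76774103621773, 'position': array([-0.15911871, -0.40198317,  0.65874873]), 'orientation': array([-0.38721861,  0.74999769, -0.48258452,  0.23383197])}
top {'fx': 417.47261885413246, 'fy': 417.47261885413246, 'cx': 311.6365590680483, 'cy': 200.42201501380617, 'position': array([ 0.48236811, -0.08189298,  1.22214981]), 'orientation': array([-0.04194284,  0.71556077, -0.69696208,  0.02138773])}
wrist {'fx': 288.62572578621814, 'fy': 288.62572578621814, 'cx': 324.8868385928349, 'cy': 200.56750863280558, 'position': array([ 0.28829537, -0.50363822,  0.3837665 ]), 'orientation': array([ 0.10537887,  0.82468029, -0.55110473, -0.07128316])}
0.15 [-6.94947055e-04  9.80876791e-01  1.94628456e-01 -4.70095221e-05] 0.0188 0.09405191934636153
```

View pics/scene0.png

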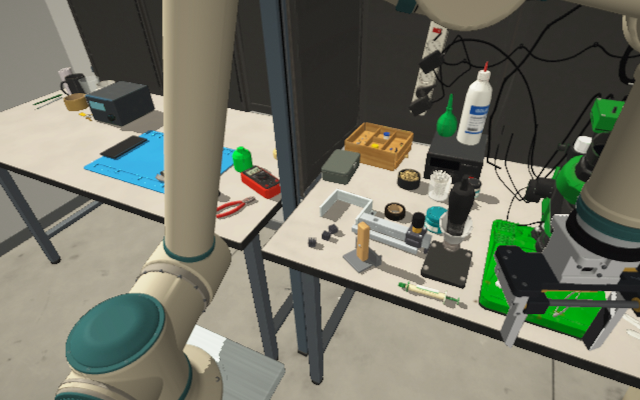

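View pics/top0.png

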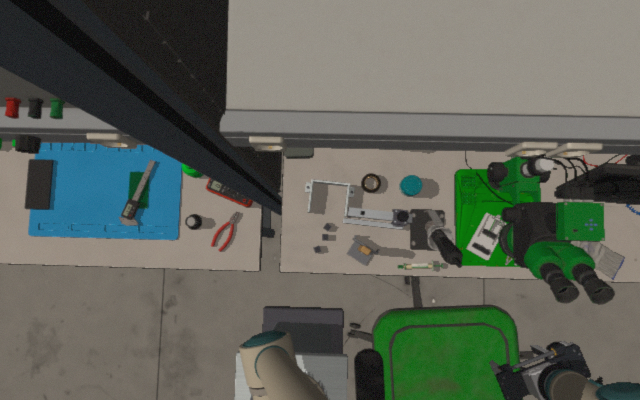

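View pics/wrist0.png

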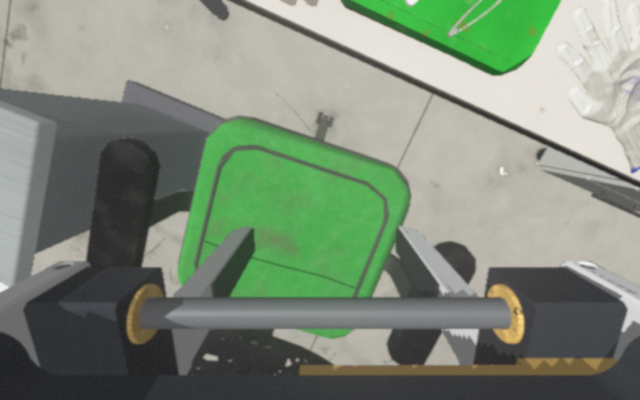

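The scene shows the bay (top px ~330,200), three blocks (~325,238), the sweep (~365,250), and the sleeve with its knob (~403,217). A tall black stand sits right beside the gate (~430,232). I need close wrist views for precision.

```bash
cat > h.py <<'E'
from plant import r, snapshot, get_calibration
import cv2,numpy as np
from scipy.spatial.transform import Rotation as R
def rot(q): return R.from_quat(np.asarray(q)[[1,2,3,0]])
def q_yaw(a): # tool pointing down, tool x axis at yaw a in the world
    v=(R.from_euler('z',a)*R.from_euler('x',np.pi)).as_quat(); return v[[3,0,1,2]]
def cast(cal,uv,z):
    uv=np.atleast_2d(np.asarray(uv,float))
    d=np.c_[(uv[:,0]-cal['cx'])/cal['fx'],(uv[:,1]-cal['cy'])/cal['fy'],np.ones(len(uv))]
    d=rot(cal['orientation']).apply(d); p=np.asarray(cal['position'])
    return p+d*((z-p[2])/d[:,2])[:,None]
def proj(cal,P):
    p=rot(cal['orientation']).inv().apply(np.atleast_2d(P)-cal['position'])
    return np.c_[cal['fx']*p[:,0]/p[:,2]+cal['cx'],cal['fy']*p[:,1]/p[:,2]+cal['cy']]
def snap(n,f):
    cal=get_calibration(n); im=snapshot(n)[:,:,::-1].copy()
    cv2.imwrite(f"pics/{f}.png",im); np.save(f"pics/{f}.npy",cal,allow_pickle=True); return cal,im
E
python3 - <<'E'
from h import *
t=get_calibration("top")
for n,uv in dict(bayL=(308,183),bayR=(351,183),sink=(325,238),sweep=(362,250),knob=(401,217),stand=(427,228),edge=(340,272),post=(268,235)).items(): print(n,cast(t,uv,0.02)[0].round(3))
print(rot(get_calibration("wrist")['orientation']).as_matrix()[:,2])
r.move_l([0.17,-0.42,0.40],vel=0.3)
r.move_to([0.27,-0.22,0.40],q_yaw(0.0))
print(r.get_t())
c,im=snap("wrist","w1"); print(c['position'],r.get_ee_pos())
E
```

```text
bayL [ 0.64  -0.033  0.02 ]
bayR [ 0.643 -0.158  0.02 ]
sink [ 0.483 -0.087  0.02 ]
sweep [ 0.452 -0.193  0.02 ]
knob [ 0.549 -0.303  0.02 ]
stand [ 0.519 -0.377  0.02 ]
edge [ 0.388 -0.132  0.02 ]
post [0.487 0.077 0.02 ]
[-0.23365599 -0.09546702 -0.96762127]
1.9583
[ 0.34477859 -0.22118585  0.57794059] [ 0.27006808 -0.22101032  0.39913091]
```

View pics/w1.png

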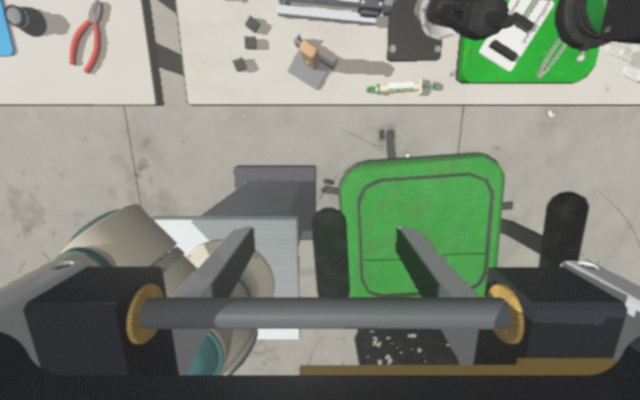

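The bench edge is at x≈0.39, so the camera needs to look farther in. I'll turn the tool half round, with the camera behind it looking ahead, and go closer.

Run:
```python
from h import *
for a in (np.pi,-np.pi+1e-3): print(r.inverse_kinematics([0.46,-0.18,0.29],q_yaw(a)), r.get_joints().round(2))
r.move_to([0.45,-0.18,0.29],q_yaw(np.pi)); print(r.get_t())
c,im=snap("wrist","w2"); print(c['position'],r.get_ee_pos(),r.get_joints())
cv2.imwrite("pics/w2c.png",cv2.resize(im[0:300,100:560],None,fx=1.7,fy=1.7,interpolation=cv2.INTER_CUBIC))
```

```text
[-0.51395028  0.1140266   1.50845838  0.          1.51910767 -2.08474661] [-0.89 -0.13  1.49 -0.    1.78  0.69]
[-0.51395028  0.1140266   1.50845838  0.          1.51910767 -2.08574661] [-0.89 -0.13  1.49 -0.    1.78  0.69]
4.375
[ 0.37751974 -0.18063888  0.46911863] [ 0.44992371 -0.18025132  0.29013218] [-5.24666142e-01  9.91886076e-02  1.52536194e+00 -7.26423586e-05
  1.51680134e+00 -2.09481317e+00]
```

View pics/w2c.png

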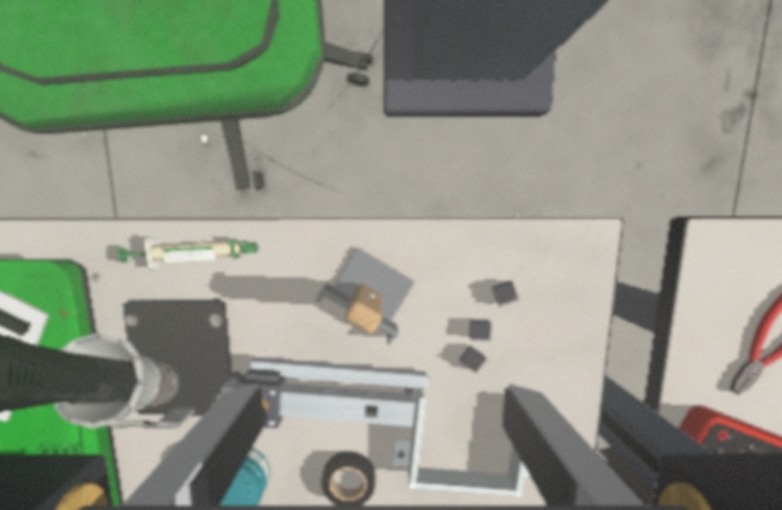

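Run:
```python
from h import *
r.move_to([0.55,-0.15,0.21],q_yaw(np.pi)); print(r.get_t(),r.get_joints().round(2))
c,im=snap("wrist","w3"); print(c['position'],r.get_ee_pos())
cv2.imwrite("pics/w3c.png",cv2.resize(im[60:320,90:490],None,fx=2,fy=2,interpolation=cv2.INTER_CUBIC))
```

```text
5.0167 [-0.39  0.27  1.51 -0.    1.37 -1.96]
[ 0.47731191 -0.15054508  0.38931285] [ 0.54951173 -0.15051499  0.21116573]
```

View pics/w3c.png

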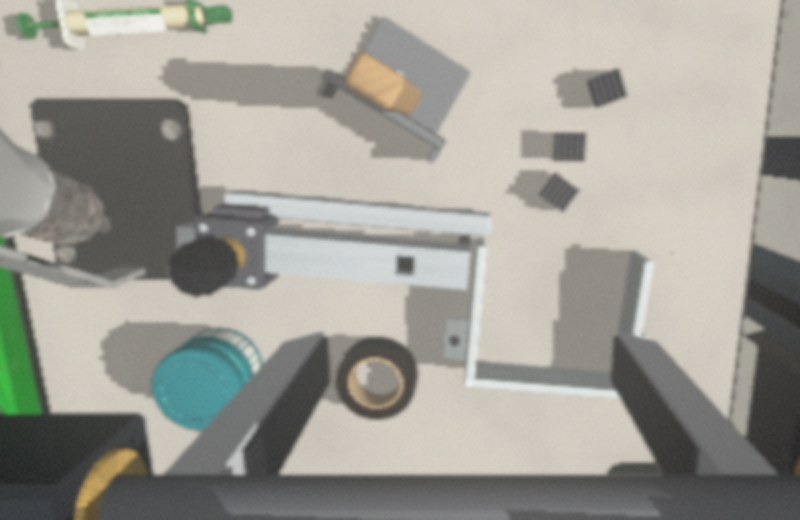

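The view is clear: the sweep blade runs (322,80)–(440,152) and faces the gate. The blocks are at (606,88), (569,146) and (559,191), the knob at (200,265), the shut hole at (405,265) and the bay walls at x≈478 and 645. I'll zoom in for point picking.

Run:
```python
import cv2
im=cv2.imread("pics/w3.png")
cv2.imwrite("pics/w3d.png",cv2.resize(im[60:260,165:425],None,fx=3,fy=3,interpolation=cv2.INTER_CUBIC))
```

```text
(no output)
```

View pics/w3d.png

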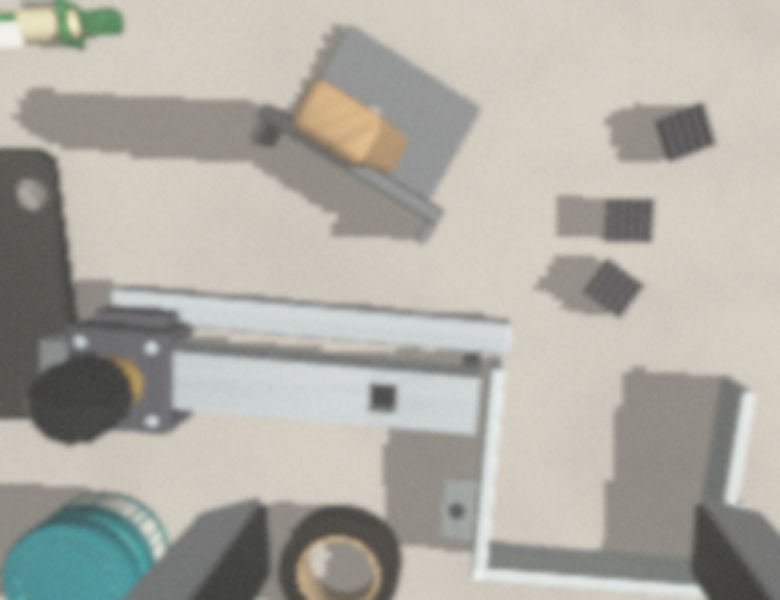

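```bash
cat > loc.py <<'E'
from h import *
c=np.load("pics/w3.npy",allow_pickle=True).item()
def P(uv,z): return cast(c,(np.atleast_2d(uv)+.5)/3-.5+[165,60],z)[:,:2]
E
python3 - <<'E'
from loc import *
np.set_printoptions(precision=4,suppress=True)
ang=lambda a,b: np.degrees(np.arctan2(-(b-a)[0],(b-a)[1])) # yaw if a->b is +y
W=P([(503,368),(488,570),(743,390),(490,368),(475,580),(754,392)],.034)
print("wall mouth -y in, back -y in, +y mouth in, outs",W)
d=W[1]-W[0]; print("wall yaw",np.degrees(np.arctan2(d[1],d[0])),"len",np.hypot(*d)," mouth width",np.hypot(*(W[2]-W[0])),ang(W[0],W[2]))
T=P([(175,352),(480,377),(172,403),(477,433),(383,397)],.04)
print("tube",T,ang(T[0],T[1]),ang(T[2],T[3]))
B=P([(112,290),(511,321),(511,352)],.02);print("bar tip",B,ang(B[0],B[1]))
print("knob top",P((69,401),.096),"bot",P((95,392),.066))
F=P([(345,27),(480,105),(430,200),(295,105)],.005);print("foot",F,ang(F[0],F[1]),np.hypot(*(F[1]-F[0])))
L=P([(270,108),(440,212)],.036);print("blade",L,ang(*L),np.hypot(*(L[1]-L[0])),L.mean(0))
H=P([(318,80),(380,122),(355,165),(295,118)],.106);print("handle",H,H.mean(0),ang(H[0],H[1]),ang(H[3],H[2]))
print("sinks",P([(686,132),(630,218),(612,288)],.016))
E
```

```text
wall mouth -y in, back -y in, +y mouth in, outs [[ 0.5463 -0.1413]
 [ 0.6375 -0.1472]
 [ 0.5556 -0.0404]
 [ 0.5464 -0.1467]
 [ 0.6423 -0.153 ]
 [ 0.5564 -0.0357]]
wall yaw -3.7279858189401525 len 0.09133360028373583  mouth width 0.10126867524917917 -5.239059999428978
tube [[ 0.5387 -0.2754]
 [ 0.549  -0.1508]
 [ 0.5601 -0.2785]
 [ 0.5728 -0.1521]
 [ 0.5575 -0.191 ]] -4.694114411714466 -5.738956691233807
bar tip [[ 0.5157 -0.3069]
 [ 0.5286 -0.1376]
 [ 0.542  -0.1375]] -4.3706359543446345
knob top [[ 0.5462 -0.2938]] bot [[ 0.5497 -0.298 ]]
foot [[ 0.41   -0.2064]
 [ 0.4401 -0.151 ]
 [ 0.4786 -0.1725]
 [ 0.4402 -0.2285]] -28.514401355431524 0.06301099859859173
blade [[ 0.4443 -0.2319]
 [ 0.4831 -0.1668]] -30.830663546473584 0.07578921896149703 [ 0.4637 -0.1993]
handle [[ 0.4427 -0.2006]
 [ 0.4549 -0.1819]
 [ 0.4677 -0.1901]
 [ 0.4537 -0.2082]] [ 0.4547 -0.1952] -33.11693019814824 -37.60594551869406
sinks [[ 0.4514 -0.0666]
 [ 0.4858 -0.088 ]
 [ 0.515  -0.0944]]
```

Run:
```python
from h import *
np.set_printoptions(precision=4,suppress=True)
c2=np.load("pics/w2.npy",allow_pickle=True).item();c3=np.load("pics/w3.npy",allow_pickle=True).item()
def tri(a,b):
    o=[];D=[]
    for c,p in((c2,a),(c3,b)):
        P=cast(c,p,0)[0];o.append(np.array(c['position']));d=P-o[-1];D.append(d/np.linalg.norm(d))
    A=np.c_[D[0],-D[1]];s=np.linalg.lstsq(A,o[1]-o[0],rcond=None)[0]
    return (o[0]+D[0]*s[0]+o[1]+D[1]*s[1])/2, np.linalg.norm(o[0]+D[0]*s[0]-o[1]-D[1]*s[1])
print(tri((203,220.6),(142.5,170)))
# crops of the stand in the three views, with ray marks of the gripper body's near edge at the knob grasp
k=np.array([.5485,-.2957])
sc=get_calibration("scene");tp=get_calibration("top")
im0=cv2.imread("pics/scene0.png");im1=cv2.imread("pics/top0.png");im2=cv2.imread("pics/w2.png")
out=[]
for c,im in((sc,im0),(tp,im1),(c2,im2)):
    for z,col in((.16,(0,0,255)),(.25,(255,0,255))):
        q=np.array([[k[0]+dx,k[1]+dy,z] for dx,dy in((-.088,-.04),(.088,-.04),(.088,.04),(-.088,.04))])
        cv2.polylines(im,[(proj(c,q)*16).astype(int)],True,col,1,cv2.LINE_AA,4)
    m=proj(c,[*k,.1])[0].astype(int)
    x0=np.clip(m[0]-65,0,510);y0=np.clip(m[1]-90,0,220)
    out.append(cv2.resize(im[y0:y0+180,x0:x0+130],None,fx=2,fy=2,interpolation=cv2.INTER_CUBIC))
cv2.imwrite("pics/stand.png",np.hstack(out))
```

```text
(array([ 0.5313, -0.3824,  0.0206]), np.float64(0.00551686888527792))
```

View pics/stand.png

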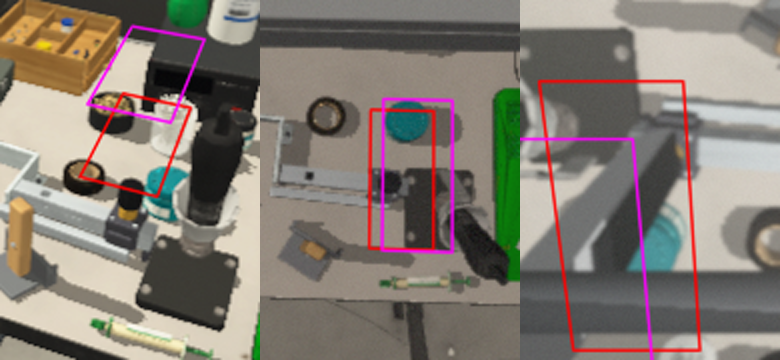

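The stand's ring edge is at y≈-0.342, about 10 mm from where the gripper body will be at the knob. I'll lean the tool towards +y there. First, the sweep grasp.

```bash
cat >> h.py <<'E'
BY=np.radians(-4.7); EX=np.array([np.cos(BY),np.sin(BY)]); EY=np.array([-np.sin(BY),np.cos(BY)])
BAY=np.array([.5958,-.0944])
def bay(x,y): return BAY+x*EX+y*EY
E
python3 - <<'E'
from h import *
h=[.4547,-.1952]; q=q_yaw(np.radians(-31+90))
r.gripper_to(0.06,25)
r.move_to([*h,.17],q); print(r.get_t(),r.get_joints().round(2))
print(r.move_l([*h,.066],vel=.12,guard=10))
f0=r.get_wrist_force()
r.gripper_to(0.0,25); r.hold(.2)
print(r.get_opening(),r.get_finger_force(),r.get_wrist_force()-f0,r.get_ee_pos())
print(r.move_l([*h,.12],vel=.1)); r.hold(.2)
print(r.get_wrist_force()-f0,r.get_opening(),r.get_t())
snap("scene","s1"); snap("wrist","w4")
E
```

```text
7.475 [-0.55  0.18  1.73  0.    1.23 -0.01]
False
0.01784684160398948 24.999561309814453 [-0.80761167  0.37989819 -0.84481924] [ 0.45452901 -0.19509142  0.06585406]
False
[-0.49182221  0.21816318 -0.62327411] 0.017832101399142396 10.3083
```

Run:
```python
from h import *
q=q_yaw(BY+np.pi/2); z=.0675; y=.003
H=lambda fx,y: bay(fx-.015,y)
r.move_to([*H(-.19,y),.125],q); print(r.get_t(),r.get_joints().round(2))
f0=r.get_wrist_force()
print(r.move_l([*H(-.19,y),z],vel=.1,guard=8)); print(r.get_wrist_force()-f0)
print(r.move_l([*H(-.030,y),z],vel=.09,guard=15)); p=r.get_ee_pos(); print(r.get_wrist_force()-f0,p,H(-.03,y),r.get_t())
r.move_l([*H(-.115,.012),z],vel=.15)
print(r.move_l([*H(-.115,.012),.0655],vel=.02,guard=6),r.get_ee_pos(),r.get_wrist_force()-f0,r.get_opening(),r.get_t())
c,im=snap("top","t2"); snap("scene","s2")
a=cv2.resize(im[160:280,290:450],None,fx=4,fy=4,interpolation=cv2.INTER_CUBIC)
s=cv2.imread("pics/s2.png"); b=cv2.resize(s[150:300,280:490],(640,457),interpolation=cv2.INTER_CUBIC)
cv2.imwrite("pics/chk.png",cv2.resize(np.hstack([a[:457],b]),(800,286),interpolation=cv2.INTER_AREA))
```

```text
11.0083 [-0.36  0.08  1.98 -0.    1.09 -0.28]
True
[-1.45672615  0.20015494  5.81924469]
True
[-1.51301797  0.88619841  5.83169375] [ 0.39169614 -0.07512096  0.06596747] [ 0.55119713 -0.08772285] 12.0167
False [ 0.4656284  -0.07157498  0.06597179] [-2.72344326  1.95072374  6.92883979] 0.017923147109373996 12.925
```

View pics/chk.png

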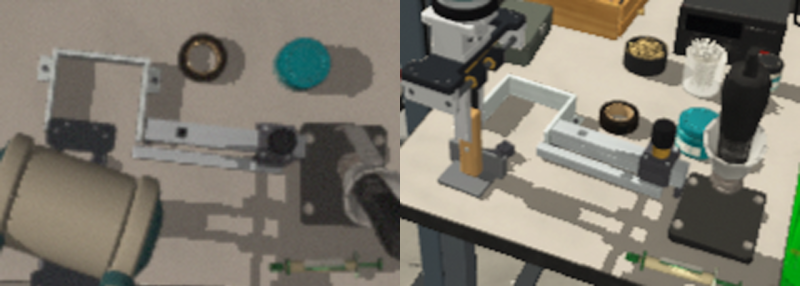

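The guard tripped at the pre-push pose, and the later retreat move then pushed the blocks only part of the way. I'll probe where the sweep actually touches the bench.

Run:
```python
from h import *
np.set_printoptions(precision=3,suppress=True)
q=r.get_tool_rot(); print(q,q_yaw(BY+np.pi/2),r.get_torque())
p=r.get_ee_pos()
for z in (.0675,.069,.071,.075):
    r.move_l([p[0],p[1],z],vel=.03); r.hold(.15); print(z,r.get_ee_pos(),r.get_wrist_force(),r.get_torque())
print(r.get_t())
snap("wrist","w5")
```

```text
[-0.005  0.735  0.678 -0.004] [0.    0.736 0.678 0.   ] [0.056 0.447 0.024]
0.0675 [ 0.466 -0.072  0.067] [-0.553  0.399 -2.032] [-0.093 -0.072  0.05 ]
0.069 [ 0.466 -0.072  0.069] [-0.735 -0.474 -1.83 ] [-0.046 -0.094 -0.038]
0.071 [ 0.466 -0.072  0.071] [-0.442  0.068 -2.125] [-0.061 -0.06   0.019]
0.075 [ 0.466 -0.072  0.075] [ 0.117  0.761 -1.984] [ 0.001 -0.087  0.02 ]
14.6583
```

Run:
```python
from h import *
np.set_printoptions(precision=3,suppress=True)
z=.0685; H=lambda fx,y: bay(fx-.015,y)
r.move_l([*H(-.115,.012),z],vel=.03); f0=r.get_wrist_force()
r.move_l([*H(-.08,.003),z],vel=.05)
print(r.move_l([*H(-.030,.003),z],vel=.06,guard=20)); print(r.get_wrist_force()-f0,r.get_ee_pos(),H(-.03,.003),r.get_t())
r.move_l([*H(-.115,.012),z],vel=.1); r.hold(.2)
print(r.move_l([*H(-.115,.012),.0655],vel=.02,guard=5),r.get_ee_pos(),r.get_wrist_force(),r.get_t())
for n in("top","scene","wrist"): snap(n,n+"3")
```

```text
False
[ 1.012  0.542 -1.029] [ 0.551 -0.088  0.068] [ 0.551 -0.088] 16.9417
True [ 0.468 -0.072  0.066] [-0.331  0.273  3.624] 18.3667
```

Run:
```python
from h import *
np.set_printoptions(precision=3,suppress=True)
p=r.get_ee_pos()
r.gripper_to(0.05); print(r.get_opening()); r.hold(.1)
r.move_l([p[0],p[1],.16],vel=.15)
# retreat toward knob's approach at +y side, camera on +y side
r.move_to([*bay(-.03,-.15),.21],q_yaw(BY+np.pi/2)); print(r.get_t(),r.get_joints().round(2))
c,im=snap("wrist","w6")
g=cv2.cvtColor(im,cv2.COLOR_BGR2GRAY)
# rectify bay area (bench plane z=.016): 4 px/mm view of bay x -150..60, y -70..90
xs=np.arange(-.16,.06,.0005); ys=np.arange(-.08,.08,.0005)
P=np.array([[*bay(x,y),.016] for x in xs for y in ys]); uv=proj(c,P).astype(np.float32).reshape(len(xs),len(ys),2)
o=cv2.remap(im,uv[...,0],uv[...,1],cv2.INTER_LINEAR); 
cv2.imwrite("pics/rect.png",np.hstack([o,cv2.resize(im,(460,288))[:,:][:288] if 0 else cv2.copyMakeBorder(cv2.resize(im,(460,288)),0,152,0,0,cv2.BORDER_CONSTANT)]))
```

```text
0.0499200094474964
20.8833 [-0.53  0.32  1.44  0.    1.39 -0.44]
```

View pics/rect.png

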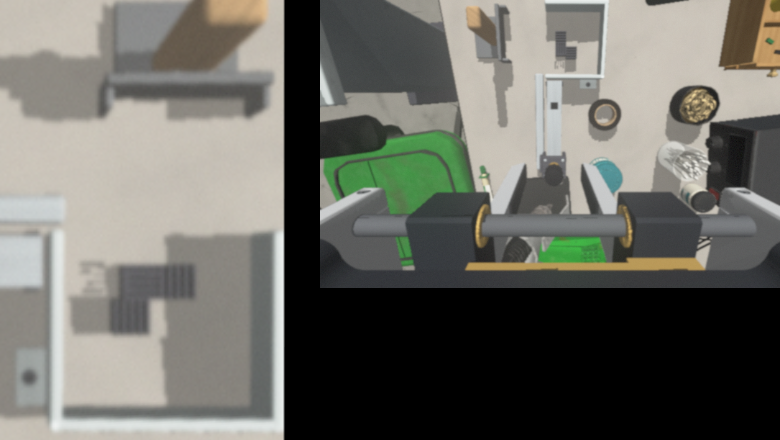

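Rectified, all three blocks lie inside the bay with centres at x≈-19 mm or deeper, and the sweep stands at x≈-112 mm. Next I'll refine the hole and knob numerically from this view.

Run:
```python
from h import *
np.set_printoptions(precision=4,suppress=True)
c=np.load("pics/w6.npy",allow_pickle=True).item(); im=cv2.imread("pics/w6.png"); g=cv2.cvtColor(im,cv2.COLOR_BGR2GRAY)
c3=np.load("pics/w3.npy",allow_pickle=True).item(); g3=cv2.cvtColor(cv2.imread("pics/w3.png"),cv2.COLOR_BGR2GRAY)
for cc,gg in((c,g),(c3,g3)):
    u,v=proj(cc,[.5575,-.191,.04])[0].round().astype(int); w=gg[v-9:v+10,u-9:u+10].astype(float)
    m=(w<110).astype(np.uint8); n,l,s,ce=cv2.connectedComponentsWithStats(m)
    print("hole",(u,v),[(s[i,4],cast(cc,ce[i]+[u-9,v-9],.04)[0]) for i in range(1,n) if s[i,4]>8])
    # black knob: darkest blob near expected
    u,v=proj(cc,[.5485,-.2957,.081])[0].round().astype(int); w=gg[v-28:v+29,u-28:u+29]
    for th in(40,50,60):
        n,l,s,ce=cv2.connectedComponentsWithStats((w<th).astype(np.uint8))
        i=l[28,28]; print("knob",th,i,s[i,:],ce[i], cast(cc,ce[i]+[u-28,v-28],.081)[0] if i else None)
print(r.get_ee_pos(),bay(-.03,-.205))
```

```text
hole (np.int64(325), np.int64(146)) [(np.int32(64), array([ 0.5579, -0.1915,  0.04  ]))]
knob 40 0 [   0    0   57   57 3249] [28. 28.] None
knob 50 0 [   0    0   57   57 3249] [28. 28.] None
knob 60 0 [   0    0   57   57 3249] [28. 28.] None
hole (np.int64(292), np.int64(192)) [(np.int32(45), array([ 0.5573, -0.1912,  0.04  ]))]
knob 40 0 [   0    0   57   57 3249] [28. 28.] None
knob 50 0 [   0    0   57   57 3249] [28. 28.] None
knob 60 0 [   0    0   57   57 3249] [28. 28.] None
[ 0.5524 -0.2395  0.2089] [ 0.5491 -0.2963]
```

```bash
cat >> h.py <<'E'
K0=np.array([.5576,-.1913])-.105*EY
ROT=R.from_rotvec(np.radians(-8)*np.r_[EX,0])*R.from_euler('z',BY+np.pi/2)*R.from_euler('x',np.pi)
QK=ROT.as_quat()[[3,0,1,2]]; TZ=ROT.apply([0,0,1])
def kp(s,z): return np.r_[K0+s*EY,z]+.0188*TZ   # TCP for grasp point at gate s, height z
E
python3 - <<'E'
from h import *
np.set_printoptions(precision=3,suppress=True)
r.gripper_to(.05,35)
r.move_to(kp(.02,.165),QK); r.move_l(kp(0,.15),vel=.08)
print(r.get_t(),r.get_joints().round(2)); f0=r.get_wrist_force()
print(r.move_l(kp(0,.080),vel=.06,guard=6),r.get_wrist_force()-f0,r.get_ee_pos()-kp(0,.080))
r.gripper_to(0,35); r.hold(.2)
print(r.get_opening(),r.get_finger_force(),r.get_wrist_force()-f0,r.get_ee_pos()-kp(0,.080),r.get_t())
E
```

```text
22.0 [-0.53  0.37  1.56 -0.14  1.15 -0.4 ]
False [0.235 0.078 0.535] [ 0.    -0.     0.001]
0.027205333407074136 35.00133991241455 [-5.455  0.148  4.784] [-0.001  0.     0.   ] 24.0
```

Run:
```python
from h import *
np.set_printoptions(precision=3,suppress=True)
off=np.r_[-.0007*EX,0]
r.move_l(kp(0,.080)+off,vel=.02); f0=r.get_wrist_force(); print(f0)
for dz in (.006,.0135):
    r.move_l(kp(0,.080+dz)+off,vel=.03); r.hold(.15)
    print(dz,r.get_wrist_force(),r.get_ee_pos()-kp(0,.080),r.get_opening())
for s in (.01,.025):
    r.move_l(kp(s,.0935)+off,vel=.03); print(s,r.get_wrist_force(),r.get_ee_pos()-kp(s,.0935)-off)
print(r.get_t())
```

```text
[-5.385  0.18   5.012]
0.006 [-1.985 -1.061 -8.081] [-0.001  0.     0.005] 0.027401084741728636
0.0135 [-3.759 -0.301 -8.667] [-0.001  0.     0.013] 0.027268375991482897
0.01 [-4.42  -0.091 -8.792] [-0.     0.001 -0.   ]
0.025 [-5.392 -0.205 -8.335] [-0.  0. -0.]
26.4333
```

Run:
```python
from h import *
np.set_printoptions(precision=3,suppress=True)
o=-.0007
for s in (.05,.08,.100,.105):
    f=r.get_wrist_force()[0]
    if abs(f)>3: o+=.0004*np.sign(f)
    r.move_l(kp(s,.0935)+np.r_[o*EX,0],vel=.05); print(s,o,r.get_wrist_force(),r.get_ee_pos()-kp(s,.0935),r.get_opening())
r.hold(.2); print(r.get_wrist_force(),r.get_t())
for z in (.087,.083,.0805):
    print(r.move_l(kp(.105,z)+np.r_[o*EX,0],vel=.02,guard=10)); r.hold(.1); print(z,r.get_wrist_force(),r.get_ee_pos()-kp(.105,z))
print(r.get_t()); snap("top","t4"); snap("scene","s4"); snap("wrist","w8")
```

```text
0.05 -0.0011 [-4.4    1.967 -7.996] [-0.001  0.001 -0.   ] 0.02709121716697793
0.08 -0.0015 [-1.319  2.064 -8.11 ] [-0.001  0.001  0.   ] 0.027205649063728066
0.1 -0.0015 [-0.599  2.293 -8.417] [-0.001  0.001  0.   ] 0.02724382139986549
0.105 -0.0015 [ 1.246  0.999 -7.7  ] [-0.001  0.     0.   ] 0.027714763913100567
[ 1.915  1.775 -8.302] 28.8333
False
0.087 [ 2.467  2.211 -7.973] [-0.001  0.     0.   ]
False
0.083 [ 3.259  0.902 -7.195] [-0.001 -0.     0.   ]
False
0.0805 [ 4.556  0.877 -6.976] [-0.001 -0.     0.   ]
30.2333
```

Run:
```python
from h import *
np.set_printoptions(precision=3,suppress=True)
for z in (.0795,.0785,.0778):
    r.move_l(kp(.105,z)+np.r_[-.0017*EX,0],vel=.015); r.hold(.15); f=r.get_wrist_force(); print(z,f,r.get_ee_pos()-kp(.105,z))
    if f[2]>4: break
# play test of the pin in the hole: small move along -y, then back
for s in (.101,.105,.109,.105):
    r.move_l(kp(s,z)+np.r_[-.0017*EX,0],vel=.02); r.hold(.1); print(s,r.get_wrist_force(),(r.get_ee_pos()-kp(.105,z))[1])
print(r.get_opening(),r.get_finger_force(),r.get_t()); snap("top","t5")
```

```text
0.0795 [4.581 1.568 0.142] [-0.001 -0.     0.001]
0.0785 [2.756 1.089 5.812] [-0.001 -0.001  0.002]
0.101 [4.208 6.2   6.948] -0.002376978470674279
0.105 [2.562 0.724 7.134] -0.0009230664763144047
0.109 [ 2.372 -2.282  6.126] 0.0021658403807221505
0.105 [1.928 1.125 7.298] -0.0007849241719845301
0.027341031160568904 35.00149726867676 32.9833
```

The pin has seated: the arm stops at the original knob height, and the gate has only about ±2 mm of play around the shut hole. The grip is at 35 N, so I'm handing in.

Run:
```python
from plant import r, snapshot, get_calibration
r.hold(.3); print(r.get_wrist_force(),r.get_finger_force(),r.get_t()); print(r.sign_off())
```

```text
[ 2.54933161 -0.62017076  7.46082939] 35.0016313791275 33.3333
the job is handed in; nothing more can be done
None
```

I handed the job in at 33.3 s of the 51 s allowed: the blocks are in the bay, the sweep stands on the bench, the gate is shut with the pin seated by force and play checks, and the fingers hold the knob at 35 N; no verdict came back.

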